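# Rock the mill-ball diverter over to the empty chute

## Robot

A 7-joint arm with a two-finger parallel gripper is mounted at the origin on the work surface. World frame = base frame: x ahead of the robot, y to its left, z up, the work surface at z = 0. Lengths are in m, angles in rad, forces in N, time in s.
With the tool pointing down it reaches from about 0.425 to 0.8 m from the base axis. Payload 8.3 kg.
Tool frame: the origin (TCP) lies at the very end of the fingers, on their centre line; the grasp point (between the pads) lies 19 mm behind it (env.tcp_to_grasp is the distance from the TCP to the grasp point, in m); z points along the fingers, x is the direction in which the jaws open and shut, and the axes are right-handed (so a half turn about z gives the same grasp; the last joint's range is limited). The gripper opens to 85 mm and grips with 20 to 120 N. Pads are 22 mm wide; open, the fingers measure 114 mm over their backs; the gripper's body (76 mm by 85 mm) begins 54 mm behind the grasp point. The pads swing forward as they close: fully open they stand 13 mm farther back than shut.
Start: joints at [-1.241, 0.383, 0.016, 1.37, -0.006, 1.388, -0.046], TCP at [0.239, 0.577, 0.231] pointing down, gripper open.
Joint ranges: [-2.95, 2.95], [-0.25, 2.06], [-1.52, 1.56], [0.18, 2.33], [-1.44, 4.58], [0.02, 2.06], [-3.01, 3.01]. Speed limits (rad/s): [2.39, 2.39, 3.01, 3.01, 3.14, 3.14, 3.14].

## Interface

Orientations are given as a rotation vector (axis times angle).
In Python, from station import env, viewer, order gives the robot as it stands.
- The arm moves only by the shell command python3 -m pendant 'ROWS' [OPENING] [FORCE]. ROWS is text: rows parted by semicolons, each of 4 numbers parted by spaces: the shift along the tool's x, y, z in mm, then the turn about the tool's z in rad. A call has 1 to 8 rows; each row is the pose to reach, as a shift and turn from the pose commanded when the call began, along the tool's axes at that moment; what a row does not reach only later rows make up. A row lasts 1/10 s, in which the tool goes at most 50 mm and 8.59 degrees, less where a joint would pass 70% of its speed; a pose out of reach is approached as far as the arm can. A call with a gripper value outside its range is refused whole. OPENING is the opening, from 0 (shut) to 1 (fully open), set as the call begins (- or left out, the last holds). The fingers move at their own pace and stop on an object; FORCE is the grip in N (left out, the last holds). Time passes only in rows, so rows that repeat a pose let the fingers close. It gives the time, the measured TCP pose, the force and the opening at its end, in the units of the state.
- env.get_state(): the state, without advancing time (a new reading comes with each control period).
- viewer.snapshot(name): name is "scene" or "top" or "wrist"; returns the picture (384x512x3 uint8, red, green, blue); there is no depth.
- viewer.camera_info(name): a dict with "intrinsics" (3x3 intrinsics, pixels), "k1" (the pictures are not rectified: a ray, as slopes to the right and down, at radius r is drawn at 1 + k1 r^2 times it, then the intrinsics apply), "R" (3x3) and "t" (3): a world point X has camera coordinates R X + t; the wrist camera has in their place "T_tool_cam" (4x4, takes a point from camera to tool coordinates, whose origin is the TCP and whose axes are the tool frame's). Camera axes: x right, y down, z forward; pixel columns grow to the right and rows downward; lengths in m; the calibration is good to about 2 mm. A picture is of the moment at which its call begins: read the wrist's pose just before it. camera_info takes no time and is no camera call.
- order.close_job(): hands the job in, once; it reports no verdict.
The state is a dict: "time_s": time; "q": joint angles; "qvel": joint speeds; "joint_efforts": joint torques, N m; "position": TCP position; "eef_rot": TCP orientation; "force": force on the tool from outside, world axes, zero at the start; "moment": the same for the moment, N m; "finger_gap": finger opening in m.
Only numpy, scipy, OpenCV 4.12 (cv2) and the standard library are available. Lean on these libraries where they do the work, as an engineer would, in place of code of your own. Each camera call takes 0.05 s, during which the arm holds its last target.

## Task

The left chute of the mill-ball sorting stand is full (left and right as seen from the robot). With a fingertip, press down the red tab on the raised right end of the blue seesaw so that it rocks right over to the empty right chute; then push the yellow shutter tab fully to the left, so that the three waiting balls roll down into the right chute. Leave the seesaw over and the shutter fully open, wait until the balls lie still, and do not touch any ball or disturb the mug, the jar, the brush or the balls in the full chute.

Things in the scene. Friction and masses are not known exactly. Their poses are not given: they have to be found in the camera images.
- stand: bench-top ball-sorting stand, fixed (does not move in a run), turned up to 0.35 rad about z from run to run. Origin: on the table top right under the seesaw's pivot; its x points away from the robot, y to the left along seesaw and chutes, z up. Plywood base 500 mm long in y, 86 wide, 12 thick
- pivot (a point): middle of the blue seesaw trough's floor, on its pivot axis (along stand x), 86 mm above the table. Trough 210 mm long in stand y, 51 wide; its wall on the robot's side is 36 mm high, and before the middle of that wall a steel weight on a stem (32 mm to the robot's side of the pivot) reaches 82 mm above the pivot
- feed_mouth (a point): middle of the feed channel's lower end, on its floor, 112 mm above the table, 28 mm beyond the pivot (stand x). The channel, 42 mm wide, rises away from the robot at 0.16 rad for 150 mm; its wall tops are at most 165 mm above the table. Balls leave it onto the middle of the seesaw
- chute_right_end (a point): lower, closed end of the empty right chute, on its floor, 26 mm above the table, 237 mm to the right of the pivot. Aluminium channel 44 mm wide with 28 mm walls, running down at 0.2 rad from the right end of the seesaw, starting 106 mm from the pivot
- chute_left_end (a point): the like point of the left chute, which is full of balls (237 mm to the left of the pivot)
- rocker (a joint): tilt of the blue seesaw, rad: -0.22 (stop) = left end down, feeding the left chute (start: -0.22 to -0.17); 0 = level; +0.22 (stop) = right end down, feeding the right chute. Its high weight makes it drop to either stop by itself once past level and stay there; under 1 N on a tab rocks it
- tab_right (a point): centre of the upper face of the red press tab at the right end of the seesaw, 85 mm to the right of the pivot and 51 mm to the robot's side of it. A plate 48 mm (stand x) by 40 mm (y), 6 mm thick, that rises and sinks with the seesaw: about 105 mm above the table when up, 67 mm at the lower stop. Free space under and above it
- tab_left (a point): the like point on the red tab of the left end of the seesaw (down at the start)
- shutter (a joint): travel of the yellow shutter across the feed channel, m: 0 (up to 0.004 at the start) = shut; it slides along the stand's +y (to the left) to 0.055 (stop) = fully open. Stiff slide: needs about 1.5 N and stays where it is left. A ball can pass from about 0.035 on
- shutter_tab (a point): centre of the top of the yellow upright push tab on the shutter, 204 mm above the table, moving with it. Tab 30 mm in stand x, 12 mm in y (its right-hand face lies 6 mm to the right of this point), 46 mm high, clear above the feed channel and the balls (ball tops under 160 mm)
- ball0: waiting white glazed porcelain mill ball, 28 mm diameter, 28 g, slick and freely rolling, in the feed channel, number 1 of three behind the shutter; origin at its centre
- ball1: waiting white glazed porcelain mill ball, 28 mm diameter, 28 g, slick and freely rolling, in the feed channel, number 2 of three behind the shutter; origin at its centre
- ball2: waiting white glazed porcelain mill ball, 28 mm diameter, 28 g, slick and freely rolling, in the feed channel, number 3 of three behind the shutter; origin at its centre
- full0: white porcelain mill ball, 28 mm diameter, one of the four that fill the left chute; origin at its centre; leave alone
- full1: white porcelain mill ball, 28 mm diameter, one of the four that fill the left chute; origin at its centre; leave alone
- full2: white porcelain mill ball, 28 mm diameter, one of the four that fill the left chute; origin at its centre; leave alone
- full3: white porcelain mill ball, 28 mm diameter, one of the four that fill the left chute; origin at its centre; leave alone
- mug: terracotta mug, 85 mm high, 76 mm across, standing on the table beyond the left chute; origin at the centre of its underside; leave alone
- jar: amber glass jar with black cap, 100 mm high, 64 mm across, on the table on the robot's side of the left chute; origin at the centre of its underside; leave alone
- brush: flat glaze brush with wooden handle, 170 mm long, lying on the table on the robot's side of the stand; origin at the middle of its underside; leave alone
Mind the look-alikes: they are no part of the job. Leave any orange or purple look-alike of the ball2 alone.

How it is judged:
On the way, in this order (a step that is already met when the one before it is completed fails the run):
1. the seesaw is rocked over to the right while the shutter is still shut (value of joint rocker above 0.19 rad and value of joint shutter below 0.015 m), for 0.2 s.
2. the shutter is pushed fully open with the seesaw still over to the right (value of joint rocker above 0.19 rad and value of joint shutter above 0.045 m), for 0.2 s.
At the end, for the whole second after the job is handed in: All three waiting balls lie still in the right chute; seesaw over to the right (above 0.19 rad), shutter open (above 45 mm); the four balls of the left chute moved less than 10 mm, the mug, jar and brush less than 20 mm (all of step 2 and y of ball0 in the frame of stand between -0.25 and -0.115 m and x of ball0 in the frame of stand between -0.02 and 0.02 m and z of each of ball0, ball1, ball2 in the frame of stand below 0.08 m and linear speed of each of ball0, ball1, ball2 below 0.02 m/s and y of ball1 in the frame of stand between -0.25 and -0.115 m and x of ball1 in the frame of stand between -0.02 and 0.02 m and y of ball2 in the frame of stand between -0.25 and -0.115 m and x of ball2 in the frame of stand between -0.02 and 0.02 m and distance of each of full0, full1, full2, full3 from where it was at the start of the episode below 0.01 m and distance of each of mug, jar, brush from where it was at the start of the episode below 0.02 m); the robot touches nothing.
It fails at once if the shutter is opened before the seesaw is over to the right (value of joint shutter above 0.02 m and value of joint rocker below 0.12 rad).
It fails at once if a ball is touched by the robot (contact force between any of the fingers, the arm and ball0 above 0.2 N or contact force between any of the fingers, the arm and ball1 above 0.2 N or contact force between any of the fingers, the arm and ball2 above 0.2 N or contact force between any of the fingers, the arm and full0 above 0.2 N or contact force between any of the fingers, the arm and full1 above 0.2 N or contact force between any of the fingers, the arm and full2 above 0.2 N or contact force between any of the fingers, the arm and full3 above 0.2 N).
It fails at once if a ball is lifted (height (world z) of any of ball0, ball1, ball2 above 0.175 m or height (world z) of any of full0, full1, full2, full3 above 0.1 m).
It fails at once if the mug, the jar, the brush or a ball of the full chute is disturbed or lifted (distance of any of mug, jar, brush, full0, full1, full2, full3 from where it was at the start of the episode above 0.03 m).
It also fails if it takes over 42 s, if anything falls off the work surface, if the arm or the gripper's body presses on something with over 40 N, if the wrist force passes 120 N, or if a joint passes its speed limit or range.

## Working session

There is one attempt and no reset: what is moved stays moved. The work goes in short steps, Python scripts to look and compute and a shell command to move; the robot and the scene stay as the last step left them, time stands still between calls to the robot, and variables do not carry over. Pictures are saved under pics/ and viewed, and the job is handed in when it is done.

```bash
ls; mkdir -p pics
python3 - <<'E'
from station import env, viewer, order
import cv2
s=env.get_state();print(s)
for n in ("scene","top","wrist"):
    print(n,viewer.camera_info(n))
    cv2.imwrite(f"pics/{n}0.png",viewer.snapshot(n)[:,:,::-1])
E
```

```text
pics
{'time_s': 0.0, 'q': array([-1.24093145,  0.38427757,  0.01638897,  1.37116863, -0.00633584,
        1.38819541, -0.04652398]), 'qvel': array([ 0.00034655,  0.00039939, -0.00068112,  0.00068881, -0.00204955,
        0.00179572,  0.00041307]), 'joint_efforts': array([ 1.44500704e-03, -6.27606153e+01,  8.44836105e-01, -3.71826446e+01,
        1.63986522e-02,  1.43207505e-02, -5.01699060e-05]), 'position': array([0.23898417, 0.57695418, 0.23024785]), 'eef_rot': array([ 2.61124847e+00,  1.74469250e+00, -2.60436130e-03]), 'force': array([-1.0012338 ,  0.75875098, -0.0782361 ]), 'moment': array([-0.00642732, -0.05895806,  0.00859929]), 'finger_gap': 0.08531162548653222}
scene {'intrinsics': array([[380.64987364,   0.        , 258.4655298 ],
       [  0.        , 380.64987364, 189.19178946],
       [  0.        ,   0.        ,   1.        ]]), 'k1': -0.009451253262576665, 'R': array([[-0.4592227 ,  0.88825413,  0.0109138 ],
       [ 0.52872504,  0.28317949, -0.80016199],
       [-0.71383775, -0.36168215, -0.59968465]]), 't': array([ 0.22483592, -0.1891512 ,  1.3014487 ])}
top {'intrins
[... 250 characters left out ...]
[-0.99696463, -0.00720546, -0.07752164],
       [ 0.07743387,  0.01175205, -0.99692822]]), 't': array([0.04340493, 0.60716989, 0.91062071])}
wrist {'intrinsics': array([[300.17244051,   0.        , 255.20955647],
       [  0.        , 300.17244051, 194.31559871],
       [  0.        ,   0.        ,   1.        ]]), 'k1': -0.04056216705795822, 'T_tool_cam': array([[ 9.99999509e-01, -4.30578196e-04, -8.92426796e-04,
         7.28780382e-04],
       [ 6.55785440e-04,  9.62771617e-01,  2.70315339e-01,
        -6.84964360e-02],
       [ 7.42811299e-04, -2.70315792e-01,  9.62771427e-01,
        -1.43028303e-01],
       [ 0.00000000e+00,  0.00000000e+00,  0.00000000e+00,
         1.00000000e+00]])}
```

View pics/scene0.png

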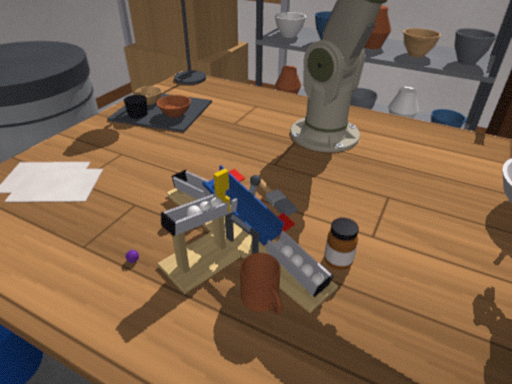

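View pics/top0.png

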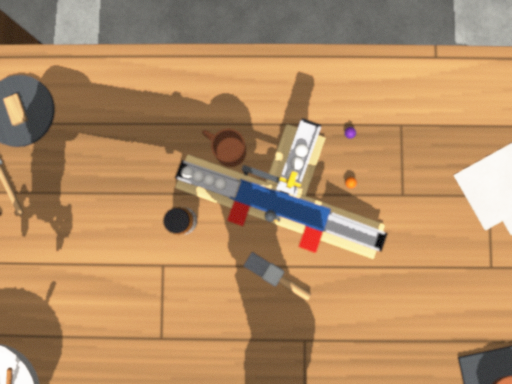

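View pics/wrist0.png

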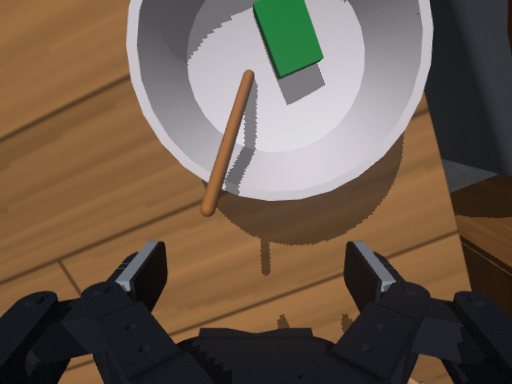

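The top view shows the right red tab at about (311,239), the left one at (238,213) and the yellow tab at about (292,180). The brush is at (275,273) and the jar at (180,220). Next I measure these points.

```bash
cat > h.py <<'E'
import numpy as np, cv2
from station import env, viewer, order
def ray(n,uv):
    c=viewer.camera_info(n);K=c["intrinsics"]
    p=cv2.undistortPoints(np.array([[uv]],float),K,np.array([c["k1"],0,0,0,0.]))[0,0]
    if n=="wrist":
        from scipy.spatial.transform import Rotation as Rr
        s=env.get_state();Rt=Rr.from_rotvec(s["eef_rot"]).as_matrix();T=c["T_tool_cam"]
        return s["position"]+Rt@T[:3,3],Rt@T[:3,:3]@np.array([p[0],p[1],1])
    R=c["R"];return -R.T@c["t"],R.T@np.array([p[0],p[1],1])
def onz(n,uv,z):
    o,d=ray(n,uv);return o+d*(z-o[2])/d[2]
def two(a,ua,b,ub):
    o1,d1=ray(a,ua);o2,d2=ray(b,ub)
    s=np.linalg.lstsq(np.c_[d1,-d2],o2-o1,rcond=None)[0]
    p,q=o1+d1*s[0],o2+d2*s[1];return (p+q)/2,np.linalg.norm(p-q)
def proj(n,X):
    c=viewer.camera_info(n)
    return cv2.projectPoints(np.array([X],float),cv2.Rodrigues(c["R"])[0],c["t"],c["intrinsics"],np.array([c["k1"],0,0,0,0.]))[0][0,0]
def blobs(img,lo,hi,amin=15):
    h=cv2.cvtColor(img,cv2.COLOR_RGB2HSV)
    m=cv2.inRange(h,np.array(lo),np.array(hi))
    n,l,st,c=cv2.connectedComponentsWithStats(m)
    return [(st[i].tolist(),c[i].round(1).tolist()) for i in range(1,n) if st[i][4]>=amin],m
E
python3 - <<'E'
from h import *
im={n:cv2.imread(f"pics/{n}0.png")[:,:,::-1].copy() for n in("scene","top")}
for n in im:
    for k,lo,hi in(("red",(0,200,130),(4,255,255)),("red2",(175,200,130),(180,255,255)),("yel",(22,170,120),(32,255,255)),("blue",(105,150,60),(120,255,255))):
        print(n,k,blobs(im[n],lo,hi)[0])
a=cv2.resize(im["top"][100:320,160:420],None,fx=3,fy=3,interpolation=cv2.INTER_CUBIC)[:600]
cv2.imwrite("pics/topz.png",a[:,:,::-1])
b=cv2.resize(im["scene"][150:320,140:370],None,fx=3.4,fy=3.4,interpolation=cv2.INTER_CUBIC)
cv2.imwrite("pics/scz.png",b[:,:,::-1])
E
```

```text
scene red [([230, 170, 14, 10, 59], [236.8, 174.5])]
scene red2 []
scene yel [([214, 169, 16, 36, 305], [221.4, 183.4])]
scene blue [([226, 174, 57, 70, 1500], [254.0, 212.2]), ([203, 180, 11, 13, 80], [209.1, 185.7]), ([0, 325, 41, 59, 1579], [14.9, 358.7])]
top red [([229, 203, 19, 22, 278], [237.9, 213.5]), ([300, 228, 21, 23, 317], [310.2, 239.4])]
top red2 []
top yel [([280, 172, 20, 15, 100], [290.5, 180.1])]
top blue [([236, 182, 93, 48, 1841], [282.9, 204.8])]
```

View pics/topz.png

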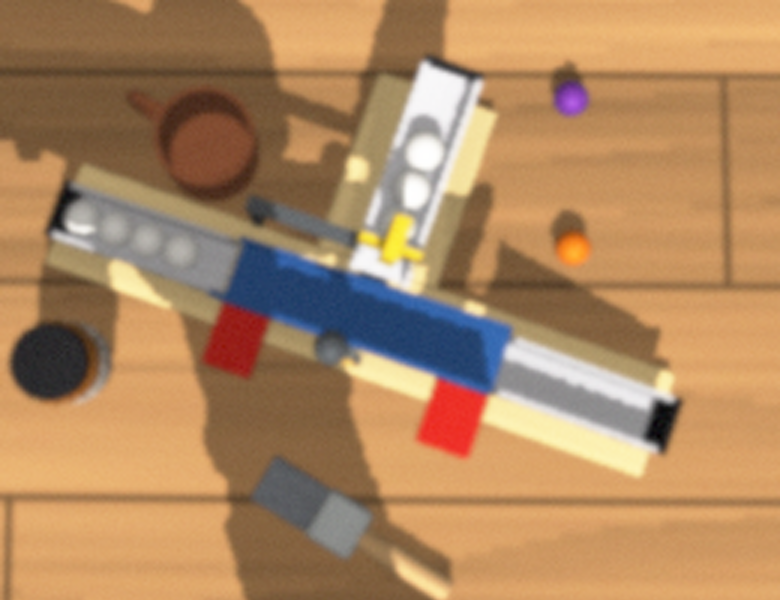

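View pics/scz.png

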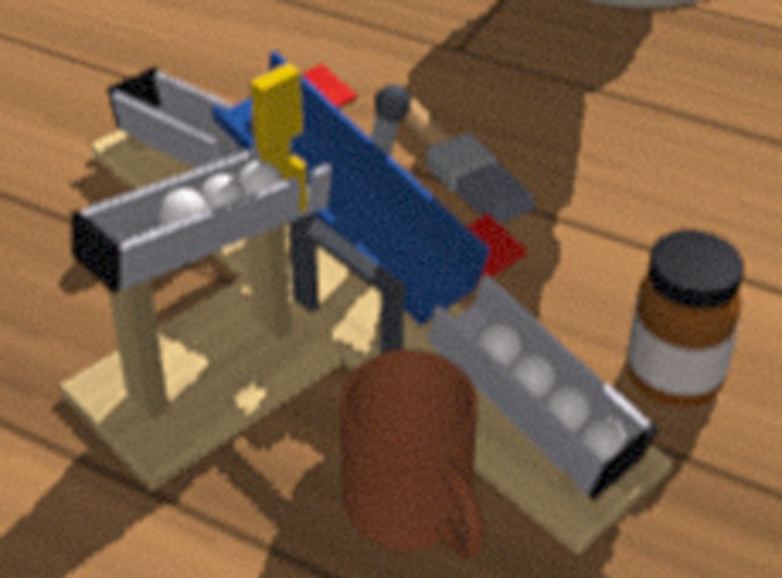

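Run:
```python
from h import *
tr=onz("top",(310.2,239.4),.105);tl=onz("top",(237.9,213.5),.067)
print("tr",tr,"tl",tl)
y=(tl-tr)[:2];L=np.hypot(*y);y/=L;x=np.array([y[1],-y[0]]);print("L",L,"yaw",np.arctan2(-y[0],y[1]))
P=(tl+tr)[:2]/2+.051*x;print("pivot",P)
# black end caps of chute etc
st,d=two("top",(292.3,179.3),"scene",(221.5,171.2));print("shtab",st,d, onz("top",(292.3,179.3),.204))
r=st[:2]-P;print("shtab in stand",r@x,r@y)
for n,c,z in(("jar",(178,220),.1),("mug",(229,148),.085),("brushhead",(275,273),.01),("brushtip",(247,257),.01),("brushend",(309,298),.01)):
    p=onz("top",c,z);r=p[:2]-P;print(n,p.round(3),r@x,r@y)
for X in((P[0],P[1],.086),(*(P+.028*x),.112),(*(P-.237*y),.026),(*(P+.237*y),.026)):print(proj("top",X),proj("scene",X))
```

```text
tr [ 0.4946581  -0.06883424  0.105     ] tl [0.54903896 0.08763204 0.067     ]
L 0.16564713976719891 yaw -0.33449625182545234
pivot [ 0.5700219  -0.00734406]
shtab [ 0.61200638 -0.02206545  0.20458289] 0.0014967539150190525 [ 0.6124359  -0.02276911  0.204     ]
shtab in stand 0.04449046664906283 -0.00012223762666777998
jar [0.533 0.215 0.1  ] -0.10744939462337605 0.1977425257962327
mug [0.694 0.108 0.085] 0.07882361129564322 0.14956521165491296
brushhead [0.411 0.002 0.01 ] -0.1532703931132814 -0.04329864479993971
brushtip [0.448 0.068 0.01 ] -0.14033617576103352 0.031249465260311853
brushend [ 0.354 -0.078  0.01 ] -0.18110241027794596 -0.1374627470965537
[280.91713663 204.08754258] [239.32839893 207.79965146]
[285.90881504 191.19135985] [229.2381149  204.10700969]
[375.86520324 239.3241732 ] [181.36906963 183.5178909 ]
[184.83696644 171.4359397 ] [319.68898921 288.15223543]
```

The tab, pivot and shutter points agree across the two views (yaw −0.334, rays 1.5 mm apart). Now I plan the approach.

```bash
cat >> h.py <<'E'
from scipy.spatial.transform import Rotation as RR
P=np.array([.5700,-.0073]);yaw=-.3345
X=np.array([np.cos(yaw),np.sin(yaw)]);Y=np.array([-np.sin(yaw),np.cos(yaw)])
def S(x,y,z): return np.r_[P+x*X+y*Y,z]
def rows(*pts):
    s=env.get_state();R=RR.from_rotvec(s["eef_rot"]).as_matrix()
    print("t",round(s["time_s"],2),"pos",s["position"].round(4),"F",s["force"].round(2),"gap",round(s["finger_gap"],4))
    r=s["position"][:2]-P;print("stand",(r@X).round(4),(r@Y).round(4),"toolx in stand ang",round(np.arctan2(R[:2,0]@-X,R[:2,0]@Y),4))
    for p in pts:print((R.T@(p-s["position"])*1000).round(1))
E
python3 - <<'E'
from h import *
rows(np.array([.45,.25,.24]),S(-.058,-.095,.2))
E
```

```text
t 0.15 pos [0.239  0.577  0.2305] F [-0.33  0.12 -0.55] gap 0.085
stand -0.5045 0.4433 toolx in stand ang -0.0582
[-221.4  320.1   -9.2]
[-511.4  477.    31.3]
```

```bash
python3 -m pendant '-28 40 -9 0; -56 80 -9 0; -84 120 -9 0; -112 160 -9 0; -140 200 -9 0; -168 240 -9 0; -196 280 -9 0; -221 320 -9 0' 0 20
python3 - <<'E'
from h import *
rows(S(-.058,-.095,.2),S(-.058,-.095,.13))
E
```

```text
time_s: 0.95
position: [0.4508, 0.2486, 0.2403]
eef_rot: [-2.612, -1.745, -0.0]
force: [1.3, 1.2, -0.1]
finger_gap: -0.0001
t 0.95 pos [0.4508 0.2486 0.2403] F [ 1.26  1.15 -0.09] gap -0.0001
stand -0.1966 0.2026 toolx in stand ang -0.0585
[-289.   155.7   40.3]
[-289.   155.8  110.3]
```

```bash
python3 -m pendant '-40 22 0 -0.02; -80 44 0 -0.04; -120 66 0 -0.058; -160 88 0 -0.058; -200 110 10 -0.058; -240 132 25 -0.058; -289 156 40 -0.058; -289 156 40 -0.058'
python3 - <<'E'
from h import *
rows(S(-.058,-.095,.115),S(-.058,-.095,.066))
for n in("wrist","top"):cv2.imwrite(f"pics/{n}1.png",viewer.snapshot(n)[:,:,::-1])
E
```

```text
time_s: 1.75
position: [0.4821, -0.0827, 0.199]
eef_rot: [2.568, 1.808, -0.005]
force: [0.1, -0.6, 0.4]
finger_gap: 0.0
t 1.75 pos [ 0.4821 -0.0827  0.199 ] F [ 0.14 -0.62  0.39] gap 0.0
stand -0.0583 -0.1001 toolx in stand ang -0.0094
[ 5.4  0.4 84. ]
[  5.5   0.4 133. ]
```

View pics/wrist1.png

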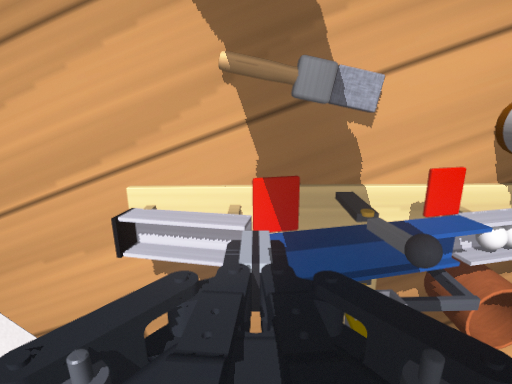

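View pics/top1.png

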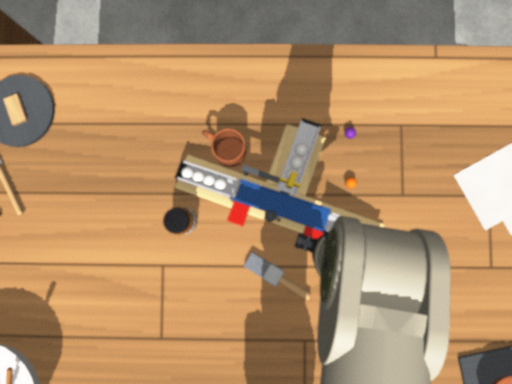

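Run:
```python
from h import *
c=viewer.camera_info("wrist");Ti=np.linalg.inv(c["T_tool_cam"])
for z in(0,.094):
    print(cv2.projectPoints(np.array([[0,0,z]]),cv2.Rodrigues(Ti[:3,:3])[0],Ti[:3,3],c["intrinsics"],np.array([c["k1"],0,0,0,0.]))[0])
rows()
print(onz("wrist",(276.5,203),.105)[:2],S(-.051,-.085,0)[:2])
```

```text
Traceback (most recent call last):
cv2.error: OpenCV(4.12.0) /io/opencv/modules/calib3d/src/calibration_base.cpp:1490: error: (-215:Assertion failed) npoints >= 0 && (depth == CV_32F || depth == CV_64F) in function 'projectPoints'
```

Run:
```python
from h import *
c=viewer.camera_info("wrist");Ti=np.linalg.inv(c["T_tool_cam"])
for z in(0,.094):
    print(cv2.projectPoints(np.array([[0,0,z]],float),cv2.Rodrigues(Ti[:3,:3])[0],Ti[:3,3],c["intrinsics"],np.array([c["k1"],0,0,0,0.]))[0])
rows()
print(onz("wrist",(276.5,203),.105)[:2],S(-.051,-.085,0)[:2])
```

```text
[[[254.08503294 246.62070228]]]
[[[254.58885635 196.5626193 ]]]
t 1.85 pos [ 0.4831 -0.0778  0.1998] F [1.03 0.57 0.16] gap -0.0
stand -0.059 -0.0951 toolx in stand ang -0.0045
[ 0.49443168 -0.0626005 ] [ 0.49392146 -0.0708457 ]
```

```bash
python3 -m pendant '0 0 30 0; 0 0 60 0; 0 0 80 0; 0 0 88 0; 0 0 92 0; 0 0 96 0; 0 0 100 0; 0 0 104 0'; python3 -m pendant '0 0 4 0; 0 0 8 0; 0 0 12 0; 0 0 16 0; 0 0 20 0; 0 0 24 0; 0 0 27 0; 0 0 27 0'
python3 - <<'E'
from h import *
rows()
for n in("wrist","scene"):cv2.imwrite(f"pics/{n}2.png",viewer.snapshot(n)[:,:,::-1])
E
```

```text
time_s: 2.65
position: [0.4844, -0.0758, 0.0968]
eef_rot: [2.56, 1.82, 0.002]
force: [0.3, 1.0, -0.1]
finger_gap: 0.0002
time_s: 3.45
position: [0.4834, -0.076, 0.0688]
eef_rot: [-2.56, -1.82, 0.001]
force: [-1.1, -0.2, 1.0]
finger_gap: 0.0
t 3.45 pos [ 0.4834 -0.076   0.0688] F [-1.15 -0.23  1.  ] gap 0.0
stand -0.0592 -0.0933 toolx in stand ang -0.0003
```

View pics/wrist2.png

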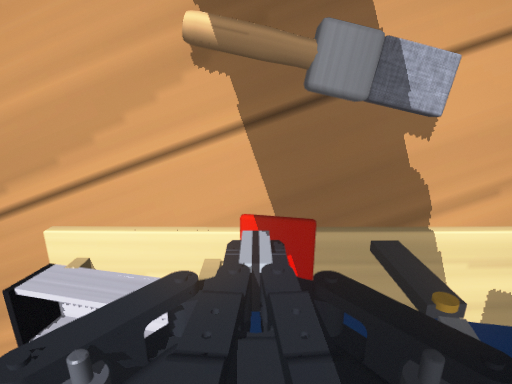

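View pics/scene2.png

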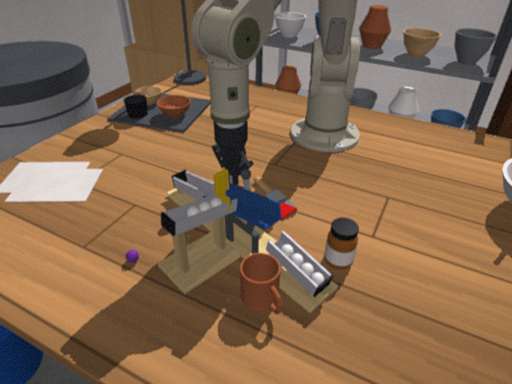

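The seesaw has gone over: in the scene view the left tab is raised at (285,210), and the right end is down under the fingertip. I lift straight up and plan the shutter push.

```bash
python3 -m pendant '0 0 -10 0; 0 0 -30 0; 0 0 -60 0; 0 0 -100 0; 0 0 -140 0; 0 0 -175 0; 0 0 -175 0'
python3 - <<'E'
from h import *
rows(S(.0445,-.06,.245),S(.0445,-.06,.182))
ims={}
for n in("top","wrist"):
    ims[n]=viewer.snapshot(n);cv2.imwrite(f"pics/{n}3.png",ims[n][:,:,::-1])
print([b for b in blobs(ims["top"],(0,200,130),(4,255,255))[0]],blobs(ims["top"],(22,170,120),(32,255,255))[0])
E
```

```text
time_s: 4.25
position: [0.4862, -0.0766, 0.2503]
eef_rot: [2.557, 1.817, 0.013]
force: [0.4, -0.3, -1.2]
finger_gap: -0.0001
t 4.25 pos [ 0.4862 -0.0766  0.2503] F [ 0.45 -0.29 -1.18] gap -0.0001
stand -0.0564 -0.093 toolx in stand ang -0.0009
[ 33.1 100.8   6.3]
[ 32.8 100.2  69.3]
[([227, 202, 20, 23, 310], [236.5, 212.9]), ([303, 228, 14, 10, 75], [310.1, 232.1])] [([281, 173, 18, 14, 89], [290.7, 180.1])]
```

View pics/wrist3.png

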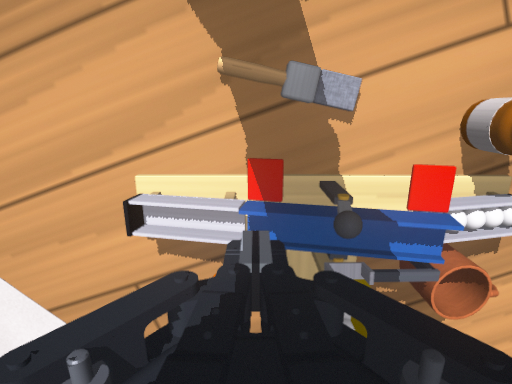

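View pics/top3.png

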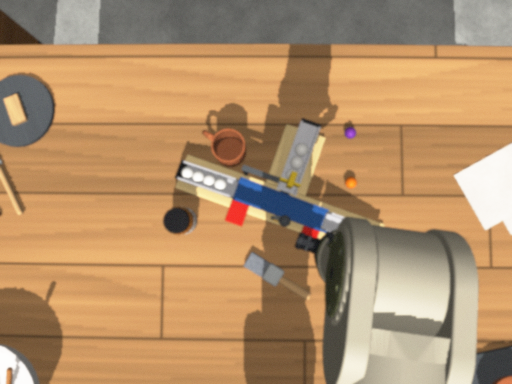

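The seesaw lies over to the right and the shutter is still shut (yellow unchanged at (291,180)). I move to the right of the shutter tab.

```bash
python3 -m pendant '10 30 0 0; 20 60 0 0; 33 85 0 0; 33 101 0 0; 33 101 0 0; 33 101 0 0'
python3 - <<'E'
from h import *
rows(S(.0445,-.06,.182))
for n in("wrist","scene"):cv2.imwrite(f"pics/{n}4.png",viewer.snapshot(n)[:,:,::-1])
E
```

```text
time_s: 4.95
position: [0.5891, -0.0784, 0.243]
eef_rot: [-2.561, -1.818, 0.004]
force: [-0.2, -0.4, 0.0]
finger_gap: 0.0001
t 4.95 pos [ 0.5891 -0.0784  0.243 ] F [-0.17 -0.4   0.04] gap 0.0001
stand 0.0413 -0.0609 toolx in stand ang -0.0013
[ 0.9  3.3 61. ]
```

View pics/wrist4.png

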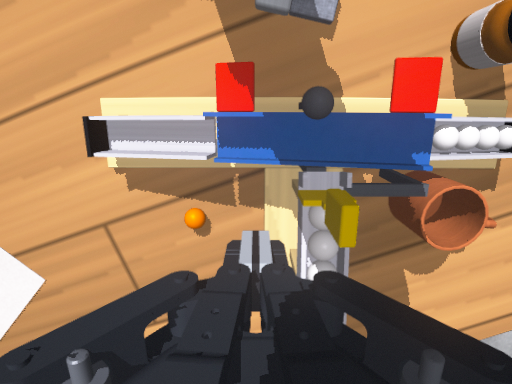

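View pics/scene4.png

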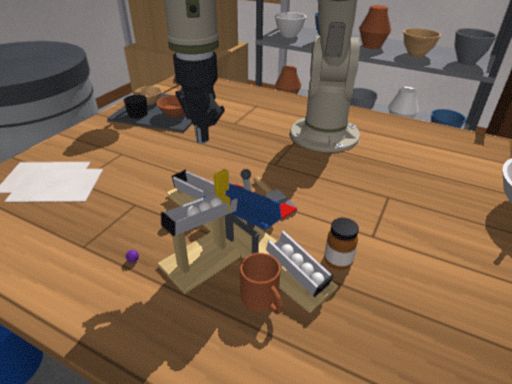

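Run:
```python
from h import *
a=cv2.imread("pics/wrist4.png")
cv2.imwrite("pics/w4z.png",cv2.resize(a[160:280,250:410],None,fx=5,fy=5,interpolation=cv2.INTER_CUBIC))
for uv in((343,219),(338,219),(348,219),(327,192),(357,246)):
    p=onz("wrist",uv,.204);r=p[:2]-P;print(uv,p.round(4),(r@X).round(4),(r@Y).round(4))
```

```text
(343, 219) [ 0.6076 -0.0236  0.204 ] 0.0408 -0.003
(338, 219) [ 0.6065 -0.0267  0.204 ] 0.0408 -0.0063
(348, 219) [ 0.6087 -0.0205  0.204 ] 0.0408 0.0002
(327, 192) [ 0.5866 -0.0286  0.204 ] 0.0226 -0.0146
(357, 246) [ 0.6294 -0.0195  0.204 ] 0.0601 0.0079
```

View pics/w4z.png

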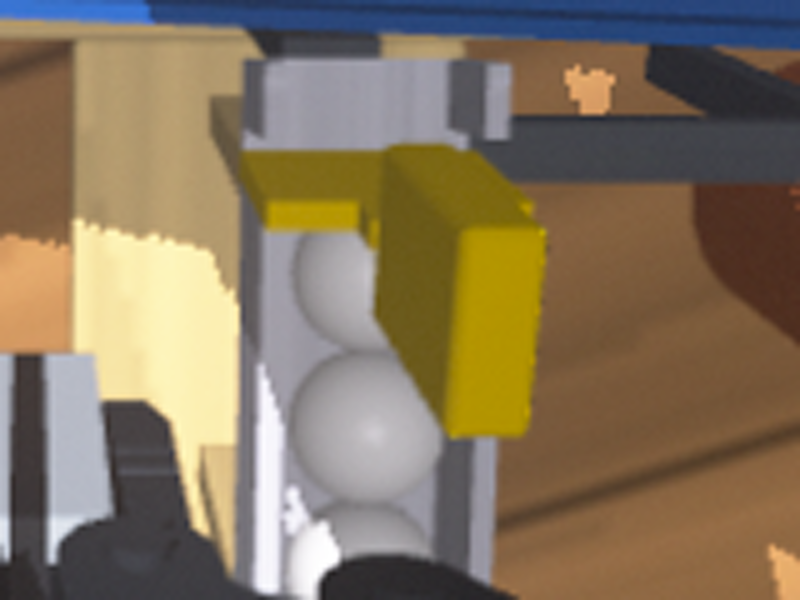

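The tab's top is at about (349,226) in the wrist view, which is stand (0.046, 0.001), matching the first fix. I descend beside it and push left.

```bash
python3 -m pendant '1 4 20 0; 1 4 40 0; 1 4 58 0; 1 4 61 0; 1 4 61 0'; python3 -m pendant '8 0 0 0; 16 0 0 0; 24 0 0 0; 32 0 0 0; 40 0 0 0; 48 0 0 0; 54 0 0 0; 60 0 0 0';  python3 - <<'E'
from h import *
rows(S(.045,.0345,.182))
for n in("wrist","scene"):cv2.imwrite(f"pics/{n}5.png",viewer.snapshot(n)[:,:,::-1])
E
```

```text
time_s: 5.55
position: [0.5934, -0.0781, 0.1834]
eef_rot: [-2.56, -1.82, 0.001]
force: [0.4, -1.1, 0.5]
finger_gap: 0.0002
time_s: 6.35
position: [0.6139, -0.0215, 0.1833]
eef_rot: [2.561, 1.82, -0.0]
force: [-0.1, -1.4, 2.1]
finger_gap: 0.0001
t 6.35 pos [ 0.6139 -0.0215  0.1833] F [-0.12 -1.41  2.11] gap 0.0001
stand 0.0462 0.0011 toolx in stand ang -0.0005
[33.4 -1.2  1.3]
```

View pics/wrist5.png

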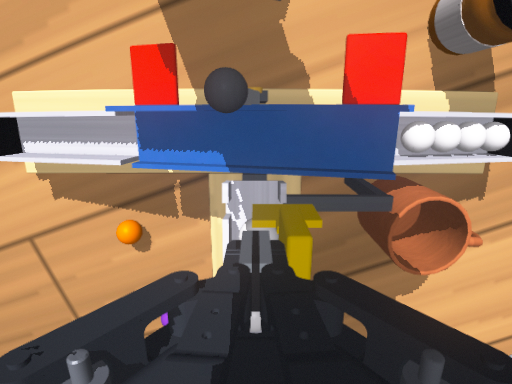

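The fingertip is on the tab and the shutter is part-way over. I go on.

```bash
python3 -m pendant '7 0 0 0; 14 0 0 0; 21 0 0 0; 27 0 0 0; 31 0 0 0; 34 0 0 0; 36 0 0 0; 36 0 0 0';  python3 - <<'E'
from h import *
rows(S(.045,.0345,.182))
for n in("wrist","scene"):cv2.imwrite(f"pics/{n}6.png",viewer.snapshot(n)[:,:,::-1])
E
```

```text
time_s: 7.25
position: [0.6252, 0.0112, 0.1832]
eef_rot: [2.561, 1.818, -0.002]
force: [-0.4, -3.4, -0.2]
finger_gap: 0.0001
t 7.25 pos [0.6252 0.0112 0.1832] F [-0.42 -3.43 -0.23] gap 0.0001
stand 0.0461 0.0356 toolx in stand ang -0.0015
[-1.1 -1.1  1.2]
```

View pics/wrist6.png

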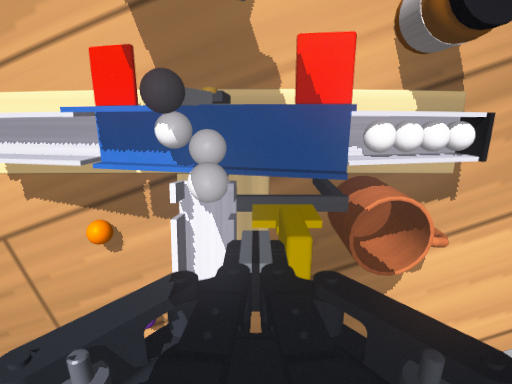

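The balls are rolling onto the seesaw. I push on a little to reach the stop, then let them settle.

```bash
python3 -m pendant '2 0 0 0; 4 0 0 0; 4 0 0 0';python3 -m pendant '2 0 0 0; 4 0 0 0; 4 0 0 0'
python3 - <<'E'
from h import *
rows()
for n in("wrist","scene"):cv2.imwrite(f"pics/{n}7.png",viewer.snapshot(n)[:,:,::-1])
E
```

```text
time_s: 7.65
position: [0.6255, 0.0116, 0.1832]
eef_rot: [2.563, 1.813, -0.008]
force: [-7.5, -12.5, 3.2]
finger_gap: -0.0
time_s: 7.95
position: [0.6256, 0.0119, 0.1832]
eef_rot: [2.565, 1.808, -0.014]
force: [-12.1, -18.9, 6.5]
finger_gap: -0.0004
t 7.95 pos [0.6256 0.0119 0.1832] F [-12.08 -18.9    6.47] gap -0.0004
stand 0.0463 0.0364 toolx in stand ang -0.0083
```

View pics/wrist7.png

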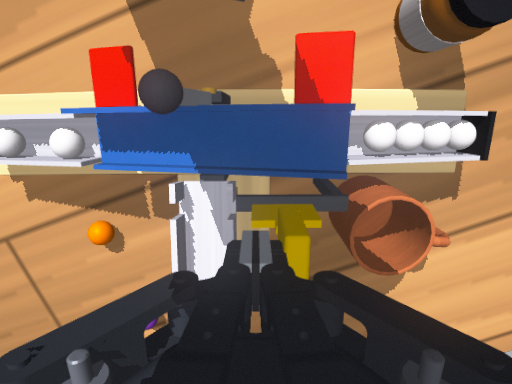

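The shutter is at its stop: force has risen and the tool no longer moves. I back off to the right, then lift away.

```bash
python3 -m pendant '-8 0 0 0; -16 0 0 0; -24 0 0 0; -24 0 -15 0; -24 0 -40 0; -24 0 -70 0; -40 -30 -90 0; -70 -60 -90 0'; python3 -m pendant '-40 -30 0 0; -80 -60 0 0; -120 -90 0 0; -120 -90 0 0; -120 -90 0 0; -120 -90 0 0; -120 -90 0 0; -120 -90 0 0'
python3 - <<'E'
from h import *
rows()
for n in("wrist","scene","top"):
    a=viewer.snapshot(n)
    if n=="top": a=cv2.resize(a[100:300,160:420],None,fx=3,fy=3,interpolation=cv2.INTER_CUBIC)
    cv2.imwrite(f"pics/{n}8.png",a[:,:,::-1])
E
```

```text
time_s: 8.85
position: [0.5503, -0.0242, 0.277]
eef_rot: [2.554, 1.824, 0.008]
force: [-0.7, 0.2, 1.5]
finger_gap: 0.0003
time_s: 9.65
position: [0.4248, -0.1096, 0.2731]
eef_rot: [2.559, 1.822, -0.002]
force: [-0.6, 0.3, 0.1]
finger_gap: 0.0003
t 9.65 pos [ 0.4248 -0.1096  0.2731] F [-0.58  0.26  0.05] gap 0.0003
stand -0.1036 -0.1443 toolx in stand ang 0.0012
```

View pics/wrist8.png

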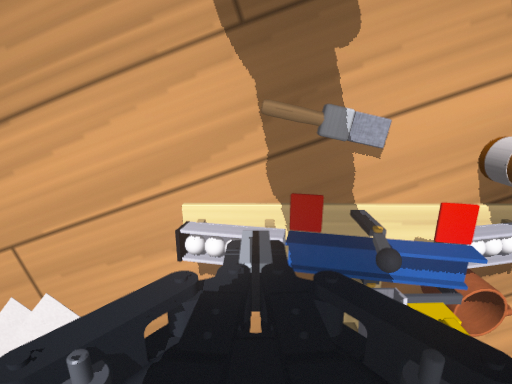

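View pics/scene8.png

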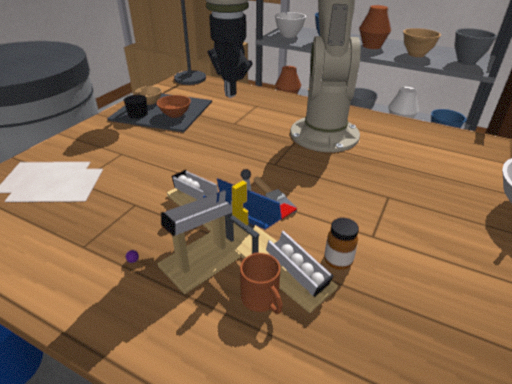

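View pics/top8.png

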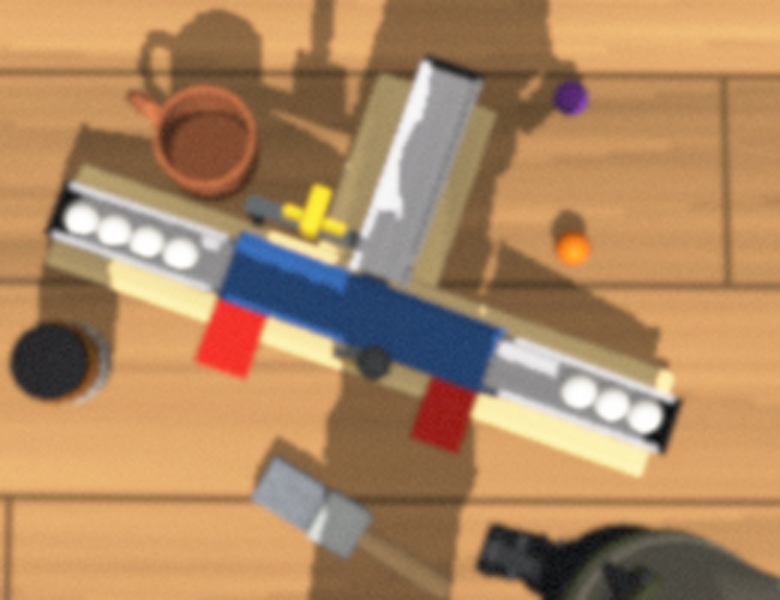

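All three balls are in the right chute (top zoom at about (579,391), (612,405) and (645,416)). The seesaw is over, the shutter has moved to (317,210), and mug, jar, brush and full balls look unmoved. I wait a second and check that the balls are still.

```bash
python3 -m pendant '0 0 0 0; 0 0 0 0; 0 0 0 0; 0 0 0 0; 0 0 0 0; 0 0 0 0; 0 0 0 0; 0 0 0 0'>/dev/null
python3 - <<'E'
from h import *
a=viewer.snapshot("top")
b,_=blobs(a,(22,170,120),(32,255,255));print("yel",b)
p=onz("top",(160+317/3,100+210/3),.204);print("shutter y",(p[:2]-P)@Y)
z=cv2.resize(a[100:300,160:420],None,fx=3,fy=3,interpolation=cv2.INTER_CUBIC)
o=cv2.imread("pics/top8.png")[:,:,::-1]
d=np.abs(z.astype(int)-o).max(2);print("right chute diff",d[340:450,500:690].max(),"all",d[:450].max())
for uv in((579,391),(612,405),(645,416)):
    p=onz("top",(160+uv[0]/3,100+uv[1]/3),.05);r=p[:2]-P;print(r@X,r@Y)
f=cv2.imread("pics/top0.png")[:,:,::-1].copy()
for n,lo,hi in (("mug",(5,140,60),(9,200,190)),):
    for im in(f,a):print(n,[q for q in blobs(im,lo,hi,200)[0]])
rows()
E
```

```text
yel [([255, 161, 20, 19, 179], [264.5, 170.5])]
shutter y 0.052914348632906
right chute diff 12 all 35
0.0006529101984196929 -0.17485745392406724
-0.0009716900068865482 -0.20170492828574177
-0.000460157297301043 -0.22781659658315245
mug []
mug []
t 10.65 pos [ 0.4242 -0.1103  0.2733] F [0.02 0.42 0.54] gap -0.0003
stand -0.1039 -0.1452 toolx in stand ang -0.0003
```

Everything is in place and still, so I hand the job in.

```bash
python3 -c "
from station import order
print(order.close_job())"
```

```text
the job is handed in; nothing more can be done
None
```

I pressed the red right tab down with the closed fingertips until the seesaw dropped over to the right. Then I pushed the yellow shutter tab left until it hit its stop, at about 22 N. I backed the arm off clear of everything and handed the job in at 10.65 s.

**Last checks:**
- **Balls:** all three lie in the right chute at stand y of about −0.175, −0.202 and −0.228 m, with x within 1 mm of the chute's centre line. Two pictures a second apart showed no movement in that chute.
- **Shutter:** it measured about 53 mm open from the top view.
- **Seesaw:** it was seen leaning fully to the right. I judged this by eye and did not measure the angle.
- **Mug, jar, brush and full balls:** they looked unmoved in the pictures. A colour-mask check of the mug found nothing in either picture, so it gave no figure, and this rests on comparing the pictures by eye.

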